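# Press the cartridge home with the ratchet press

### The job

Press the filter cartridge fully home into its holder with the ratchet press: pump the black trigger until the trigger turns firm and the ram keeps pressing on the cartridge with your hand off the trigger, without forcing anything. Then press the red release so that the ram springs all the way back, and leave everything let go with the cartridge home. Do not push the ram or the cartridge directly, and leave the beaker, bottle and timer alone.

Things in the scene. Friction and masses are not known exactly. Their poses are not given: they have to be found in the camera images.
- clamp: ratchet bar press on a grey base plate 310 x 90 x 12 mm; orange housing 78 x 44 mm, top 90 mm above the desk. Origin on the desk under the housing; x = the way the ram advances, to the holder; z up. Trigger at the back (-x), red release on top. The ram is a toothed steel bar 14 x 12 mm, 40 mm up, its rubber pad (26 mm across) on a spring (2 N per mm); it goes forward only, locking every 6 mm, until released.
- trigger_pad (a point): top middle of the flat end (36 x 34 mm) of the black trigger lever, where to press straight down; about 118 mm above the desk at rest. The pivot axis is the clamp's y, 12 mm behind the clamp's origin and 90 mm up. Pressed fully it comes down 47 mm to a hard stop, moving under 5 mm sideways; a spring of 2 to 3 N lifts it. The ram below it reaches 51 mm above the desk.
- trigger (a joint): trigger angle, rad: 0 up, 0.46 at its hard stop. Idle to 0.17, then it carries the ram (12 mm at most); a stroke past 0.38 gains at least 6 mm, kept as it is let up to 0. Its end takes 4 to 7 N with the ram free, 8 to 12 N as the cartridge slides, dropping 2 to 5 N at each click; once home it climbs 0.5 N per mm. A steady 15 to 17 N before the stop = home and firm; over 18 N crushes it.
- release_top (a point): top middle of the round red release button (20 mm across), 103 mm above the desk, 26 mm in front of (+x) the clamp's origin; press it straight down
- release (a joint): how far the release button is pressed, m: 0 up (spring), 0.010 fully down (hard stop); between 0.005 and 0.008 it frees the ram, if the trigger is fully up. It takes 2 to 5 N, with the ram pressing up to 15 N. It nods as the teeth click by. Hold it down about a second while the ram runs back.
- ram (a joint): how far the ram is forward, m: 0 fully back, 0.046 at the end
- holder: the aluminium holder block, 40 x 52 x 50 mm, fixed on the front of the base plate, its x axis along the clamp's; its origin is under the middle of its face that looks at the ram, on the base plate. The distance from the clamp differs from time to time by up to 9 mm.
- cartridge (a joint): how far the cartridge has been pressed into the holder, m: it starts at 0 to 0.004 and is fully home at 0.012, when the white head (30 mm across, 6 mm thick) meets the holder's dark ring. It moves against a friction of about 10 N and stays where it is left.
- beaker: glass beaker, 72 mm across, 90 mm high, standing loose behind the press; origin at the middle of its underside
- bottle: reagent bottle with a blue cap, 58 mm across, 123 mm high, standing loose on the robot's side of the press; origin at the middle of its underside
- timer: small grey dial timer, 58 x 62 x 58 mm, standing loose behind the press; origin at the middle of its underside

How it is judged:
By the outcome, as a careful person would: the job done as asked, in the order asked, and still so for the second after the job is handed in, with the robot touching nothing.
It also fails if it takes over 72 s, if anything falls off the work surface, if the arm or the gripper's body presses on something with over 40 N, if the wrist force passes 120 N, or if a joint passes its speed limit or range.

### The arm

A 7-joint arm with a two-finger parallel gripper is mounted at the origin on a cart in front of the work surface, level with it; the furniture and walls round the work are solid. World frame = base frame: x ahead of the robot, y to its left, z up, the work surface at z = 0. Lengths are in m, angles in rad, forces in N, time in s.
With the tool pointing down it reaches from about 0.4 to 0.85 m from the base axis. Payload 10.4 kg.
Tool frame: the origin (TCP) lies between the finger pads; the fingertips stand 8 mm ahead of it and the grasp point (between the pads) lies 11 mm behind it; z points along the fingers, y is the line along which they close (so a half turn about z gives the same grasp; the last joint's range is limited). The gripper opens to 87 mm and grips with 3 to 60 N. Pads are 19 mm wide; open, the fingers measure 117 mm over their backs; the gripper's body (75 mm by 190 mm) begins 51 mm behind the grasp point.
Start: joints at [1.217, 0.332, -0.065, 1.46, 0.022, 1.35, -0.088], TCP at [0.203, -0.591, 0.231] pointing down, gripper open.
Joint ranges: [-2.6, 2.6], [-0.5, 2.12], [-1.47, 1.34], [0.16, 2.42], [-1.27, 4.41], [0.06, 2.06], [-2.6, 2.6]. Speed limits (rad/s): [2.22, 2.22, 2.79, 2.79, 3.14, 3.14, 3.14].

### API

Orientations are given as a unit quaternion [w, x, y, z].
In Python, from bench import sense, grab_frame, ticket gives the robot as it stands.
- The arm moves only by the tool step_arm, never from a script. Its argument "rows" is a list that holds one entry, the list of rows, each a list of 5 numbers: the shift along the tool's x, y, z scaled (see below), then the turn about the tool's z scaled (see below), then the closure, from -1 (fully open) to 1 (shut). A call has 1 to 12 rows; each row is the pose to reach, as a shift and turn from the pose commanded when the call began, along the tool's axes at that moment; what a row does not reach only later rows make up. The controller multiplies each number of a shift by 0.2 m and each number of a turn by 90 degrees. A row lasts 1/8 s, in which the tool goes at most 62.5 mm and 10.7 degrees, less where a joint would pass 70% of its speed; a pose out of reach is approached as far as the arm can. A call with a number of a shift or a turn outside -1 to 1 is refused whole. A call with a gripper value outside its range is refused whole. The fingers move at their own pace and stop on an object; "newtons" is the grip in N (left out, the last holds). Time passes only in rows, so rows that repeat a pose let the fingers close. It gives the time, the measured TCP pose, the force, the opening and the grip force at its end, in the units of the state.
- sense(): the state, without advancing time (a new reading comes with each control period).
- grab_frame(name): name is "scene" or "top" or "wrist"; returns a dict with "img" (384x512x3 uint8, red, green, blue), "depth" (384x512 float32, m along the optical axis (not along the pixel's ray), 0 where there is no reading), "vfov" (degrees; the focal length in pixels is half the picture's height over the tangent of half this angle, whatever the lens; pixels are square), "cx", "cy" (the principal point, pixels), "R" (3x3) and "t" (3): a world point X has camera coordinates R X + t. Camera axes: x right, y down, z forward; pixel columns grow to the right and rows downward; lengths in m; the calibration is good to about 2 mm. A picture is of the moment at which its call begins.
- ticket.close_job(): hands the job in; it is judged then, once.
The state is a dict: "time": time; "qpos": joint angles; "joint_vel": joint speeds; "joint_efforts": joint torques, N m; "tool_pos": TCP position; "eef_rot": TCP orientation; "force": force on the tool from outside, world axes, zero at the start; "wrist_torque": the same for the moment, N m; "opening": opening from 0.0 (shut) to 1.0 (fully open); "finger_force": force on a finger pad.
Only numpy, scipy, OpenCV 4.12 (cv2) and the standard library are available. Lean on these libraries where they do the work, as an engineer would, in place of code of your own. Each camera call takes 0.05 s, during which the arm holds its last target. There are 200 camera calls.

## Working session

There is one attempt and no reset: what is moved stays moved. The work goes in short steps, Python scripts to look and compute and a tool call to move; the robot and the scene stay as the last step left them, time stands still between calls to the robot, and variables do not carry over. Pictures are saved under pics/ and viewed, at most 10 in all, crops included, and the job is handed in when it is done.

Besides the shell and the picture viewer there is one more tool, called as name(argument=value, ...), one argument or row to a line, values as JSON. step_arm: Moves the arm, as the interface text tells. Shifts and turns lie within -1 to 1; 1 stands for 0.2 m of shift or 90 degrees of turn. Its arguments: {"type":"object","properties":{"rows":{"type":"array"},"newtons":{"type":"number"}},"required":["rows"]}

```bash
mkdir -p pics; cat > h.py <<'E'
import numpy as np, cv2
from bench import sense, grab_frame, ticket
def pts(f):
    d=f["depth"]; h,w=d.shape; F=h/2/np.tan(np.radians(f["vfov"])/2)
    v,u=np.mgrid[:h,:w]
    c=np.stack([(u-f["cx"])*d/F,(v-f["cy"])*d/F,d],-1)
    return (c-f["t"])@f["R"]   # R^T(c-t)
E
python3 - <<'E'
from h import *
s=sense(); print({k:np.round(v,3) for k,v in s.items()})
a=[]
for n in("top","scene"):
    f=grab_frame(n); np.savez(n+".npz",**f); a.append(f["img"]); print(n,f["vfov"],f["cx"],f["cy"],np.round(-f["R"].T@f["t"],3),np.round(f["R"],3).tolist())
    cv2.imwrite(f"pics/{n}0.png",cv2.cvtColor(f["img"],cv2.COLOR_RGB2BGR))
E
```

```text
{'time': np.float64(0.0), 'qpos': array([ 1.217,  0.333, -0.065,  1.461,  0.022,  1.35 , -0.088]), 'joint_vel': array([ 0.001,  0.001, -0.001,  0.   ,  0.001,  0.002,  0.002]), 'joint_efforts': array([ 1.0000e-03, -6.2326e+01,  2.5000e-02, -3.8989e+01, -6.1000e-02,
        4.0000e-02,  0.0000e+00]), 'tool_pos': array([ 0.203, -0.591,  0.23 ]), 'eef_rot': array([-0.001,  0.986,  0.165, -0.   ]), 'force': array([-1.15 ,  0.77 , -0.043]), 'wrist_torque': array([-0.022,  0.015, -0.029]), 'finger_force': np.float64(0.0), 'opening': np.float64(1.0)}
top 49.71145407677969 256.3830090832816 194.82240706693642 [0.506 0.051 0.946] [[0.027, -1.0, -0.011], [-0.998, -0.026, -0.049], [0.049, 0.012, -0.999]]
scene 48.17031024296238 250.83948587398754 191.36815881074156 [ 0.251 -0.494  0.671] [[0.861, -0.508, -0.015], [-0.344, -0.562, -0.752], [0.374, 0.653, -0.659]]
```

View pics/top0.png

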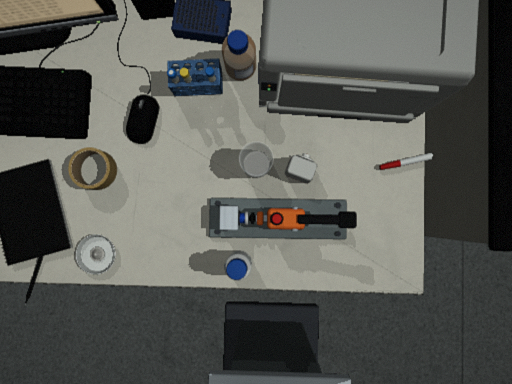

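View pics/scene0.png

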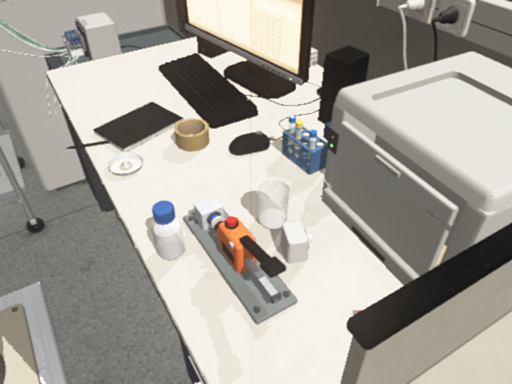

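Top view: red release at about (277,219), black trigger end at (348,219), holder at (229,218), so the ram advances to image left (world +y). The bottle (237,266) is on the robot's side, with the beaker (256,160) and timer (301,168) behind.

```bash
cat > m.py <<'E'
from h import *
for n in("top","scene"):
    f=dict(np.load(n+".npz")); P=pts(f); hsv=cv2.cvtColor(f["img"],cv2.COLOR_RGB2HSV).astype(int); H,S,V=np.moveaxis(hsv,-1,0)
    F=192/np.tan(np.radians(f["vfov"])/2); C=-f["R"].T@f["t"]
    def ray(u,v,z):
        d=f["R"].T@np.array([(u-f["cx"])/F,(v-f["cy"])/F,1]); return C+d*(z-C[2])/d[2]
    x,y,z=np.moveaxis(P,-1,0)
    roi=(x>.25)&(x<.65)&(y>-.3)&(y<.3)&(f["depth"]>0)
    masks={"red":roi&((H<4)|(H>174))&(S>150)&(z>.093),"orange":roi&(H>=5)&(H<18)&(S>150)&(z>.07),
     "black":roi&(V<60)&(z>.085)&(z<.14),"holder":roi&(S<60)&(V>120)&(z>.05)&(z<.07)&(y>.02),"base":roi&(z>.006)&(z<.02)&(V<160),
     "bottlecap":roi&(H>100)&(H<130)&(S>120)&(z>.1)}
    for k,m in masks.items():
        k2,lab,st,ce=cv2.connectedComponentsWithStats(m.astype(np.uint8))
        if k2<2: print(n,k,"none"); continue
        i=1+np.argmax(st[1:,4]); q=lab==i
        p=P[q]; u,v=ce[i]
        print(n,k,st[i].tolist(),"med",np.round(np.median(p,0),4),"min",np.round(np.percentile(p,2,0),4),"max",np.round(np.percentile(p,98,0),4))
        r=cv2.minAreaRect(p[:,:2].astype(np.float32)*1000); print("   rect",np.round(r[0],1),np.round(r[1],1),round(r[2],2), "ray",np.round(ray(u,v,{"red":.103,"black":.118}.get(k,.05)),4))
        if k=="black":
            e=p[p[:,1]<p[:,1].min()+.036]; print("   pad",np.round(e.mean(0),4),np.round(e.min(0),4),np.round(e.max(0),4))
E
python3 m.py
```

```text
top red [272, 214, 10, 10, 82] med [0.5007 0.0202 0.1033] min [0.4906 0.0102 0.0934] max [0.509  0.0283 0.1064]
   rect [499.8  19.2] [18.4 18.2] 1.47 ray [0.5002 0.0197 0.103 ]
top orange [267, 208, 38, 21, 584] med [ 0.5017 -0.0026  0.0899] min [ 0.4805 -0.0358  0.0831] max [0.5216 0.0379 0.0955]
   rect [ 5.013e+02 -2.000e-01] [41.5 76.9] 1.55 ray [ 0.501  -0.0027  0.05  ]
top black [297, 211, 59, 17, 679] med [ 0.5021 -0.0918  0.111 ] min [ 0.4873 -0.1347  0.0965] max [ 0.5168 -0.0259  0.1219]
   rect [501.6 -79.9] [ 32.  113.4] 1.66 ray [ 0.5021 -0.086   0.118 ]
   pad [ 0.5023 -0.1189  0.1175] [ 0.4864 -0.1363  0.109 ] [ 0.5187 -0.1009  0.1231]
top holder [220, 206, 18, 24, 431] med [0.4995 0.1196 0.0628] min [0.4745 0.1016 0.0597] max [0.5234 0.1384 0.0657]
   rect [499.  120.1] [49.2 36.8] 1.77 ray [0.4989 0.1209 0.05  ]
top base [209, 197, 138, 42, 3425] med [0.5012 0.0162 0.0126] min [ 0.4572 -0.134   0.0089] max [0.5448 0.164  0.0166]
   rect [500.9  13.9] [ 90.  309.5] 0.71 ray [0.5012 0.014  0.05  ]
top bottlecap [226, 259, 21, 21, 332] med [0.3985 0.0969 0.1234] min [0.
[... 635 characters left out ...]
29.8 110.6] 4.34 ray [ 0.4956 -0.0969  0.118 ]
   pad [ 0.4968 -0.1228  0.1179] [ 0.4856 -0.1397  0.1128] [ 0.5162 -0.104   0.1229]
scene holder [193, 196, 30, 23, 427] med [0.4961 0.1135 0.0624] min [0.4736 0.0988 0.0507] max [0.5232 0.138  0.0651]
   rect [499.  118.8] [43.1 51.5] 89.97 ray [0.5013 0.126  0.05  ]
scene base [183, 212, 114, 112, 2381] med [ 0.4735 -0.0479  0.013 ] min [ 0.4561 -0.1412  0.008 ] max [0.5336 0.1464 0.0173]
   rect [498.5  12.8] [ 86.6 311.3] 1.04 ray [ 0.4648 -0.0602  0.05  ]
scene bottlecap [153, 201, 21, 23, 349] med [0.3976 0.0856 0.1227] min [0.381  0.0759 0.1018] max [0.4142 0.1103 0.1255]
   rect [398.6  93.8] [37.  35.7] 73.02 ray [0.4157 0.1614 0.05  ]
```

```bash
python3 - <<'E'
from h import *
for n,L in(("top",[(495,100),(495,220),(450,150),(400,60),(350,110),(410,115)]),("scene",[(420,300),(360,320),(480,260),(400,360),(480,350)])):
    f=dict(np.load(n+".npz")); P=pts(f)
    for u,v in L: print(n,u,v,np.round(P[v,u],3))
s=sense(); w,x,y,z=s["eef_rot"]; from scipy.spatial.transform import Rotation as Q
R=Q.from_quat([x,y,z,w]).as_matrix(); print(np.round(R,4))
for p in([.5018,-.121,.145],): print(np.round(R.T@(np.array(p)-s["tool_pos"])/.2,3))
print(np.degrees(np.arctan2(R[1,0],R[0,0])))
E
```

```text
top 495 100 [ 0.705 -0.327  0.271]
top 495 220 [ 0.508 -0.328  0.27 ]
top 450 150 [ 0.649 -0.33   0.104]
top 400 60 [ 0.761 -0.166  0.288]
top 350 110 [ 0.734 -0.132  0.074]
top 410 115 [ 0.731 -0.266  0.055]
scene 420 300 [ 0.542 -0.35   0.273]
scene 360 320 [ 0.471 -0.335  0.273]
scene 480 260 [ 0.645 -0.347  0.273]
scene 400 360 [ 0.547 -0.354  0.143]
scene 480 350 [ 0.64  -0.399  0.151]
[[ 9.458e-01  3.249e-01 -5.000e-04]
 [ 3.249e-01 -9.458e-01  1.200e-03]
 [-1.000e-04 -1.200e-03 -1.000e+00]]
[ 2.176 -1.736  0.426]
18.956842593484115
```

step_arm(
  rows=[
    [[0,0,-0.35,0,1],[0.2,-0.24,-0.35,0,1],[0.4,-0.48,-0.35,0,1],[0.6,-0.72,-0.35,0,1],[0.81,-0.965,-0.35,0,1],[0.81,-0.965,-0.35,0,1],[0.81,-0.965,-0.35,0,1]],
  ],
  newtons=20,
)

```text
time: 0.98
tool_pos: [0.2933, -0.3562, 0.3005]
eef_rot: [0.0, 0.986, 0.165, -0.0]
force: [-1.1, 0.1, -0.7]
opening: 0.289
finger_force: 0.0
```

step_arm(
  rows=[
    [[0.26,-0.32,0,0,1],[0.52,-0.645,0,-0.1,1],[0.52,-0.645,0,-0.21,1],[0.52,-0.645,0,-0.32,1],[0.52,-0.645,0,-0.43,1],[0.52,-0.645,0,-0.54,1],[0.52,-0.645,0,-0.65,1],[0.52,-0.645,0,-0.76,1],[0.52,-0.645,0,-0.79,1],[0.52,-0.645,0,-0.79,1]],
  ],
)

```text
time: 2.22
tool_pos: [0.3498, -0.2013, 0.3003]
eef_rot: [-0.0, 0.708, 0.707, 0.0]
force: [0.5, 0.3, 0.3]
opening: 0.002
finger_force: 0.0
```

```bash
cat > s.py <<'E'
import sys
from h import *
from scipy.spatial.transform import Rotation as Q
s=sense(); w,x,y,z=s["eef_rot"]; R=Q.from_quat([x,y,z,w]).as_matrix()
print(round(float(s["time"]),2),np.round(s["tool_pos"],4),np.round(s["force"],2),"xaxis",np.round(R[:,0],3),np.round(s["qpos"],2))
if len(sys.argv)>3: print("shift",np.round(R.T@(np.array(sys.argv[1:4],float)-s["tool_pos"])/.2,3))
E
python3 s.py .5018 -.121 .145
```

```text
2.23 [ 0.3498 -0.2013  0.3003] [0.54 0.3  0.25] xaxis [0.002 1.    0.001] [ 0.78 -0.18 -0.31  1.86 -0.06  1.46  0.47]
shift [0.402 0.76  0.777]
```

step_arm(
  rows=[
    [[0.1,0.19,0.1,0,1],[0.2,0.38,0.2,0,1],[0.3,0.57,0.4,0,1],[0.4,0.76,0.6,0,1],[0.4,0.76,0.775,0,1],[0.4,0.76,0.775,0,1],[0.4,0.76,0.775,0,1]],
  ],
)

```text
time: 3.1
tool_pos: [0.5023, -0.1211, 0.1469]
eef_rot: [0.001, 0.708, 0.707, 0.0]
force: [-0.2, -0.4, 1.1]
opening: 0.008
finger_force: 0.0
```

```bash
python3 s.py; python3 - <<'E'
from h import *
a=cv2.cvtColor(grab_frame("scene")["img"],cv2.COLOR_RGB2BGR)[170:330,160:340]
b=cv2.cvtColor(grab_frame("wrist")["img"],cv2.COLOR_RGB2BGR)
a=cv2.resize(a,(432,384)); b=cv2.resize(b,(360,270)); b=cv2.copyMakeBorder(b,0,114,0,0,cv2.BORDER_CONSTANT)
cv2.imwrite("pics/p1.png",np.hstack([a,b]))
E
```

```text
3.1 [ 0.5023 -0.1211  0.1469] [-0.18 -0.38  1.05] xaxis [ 0.001  1.    -0.001] [ 0.6   0.2  -0.5   1.83  0.1   1.14  0.06]
```

View pics/p1.png

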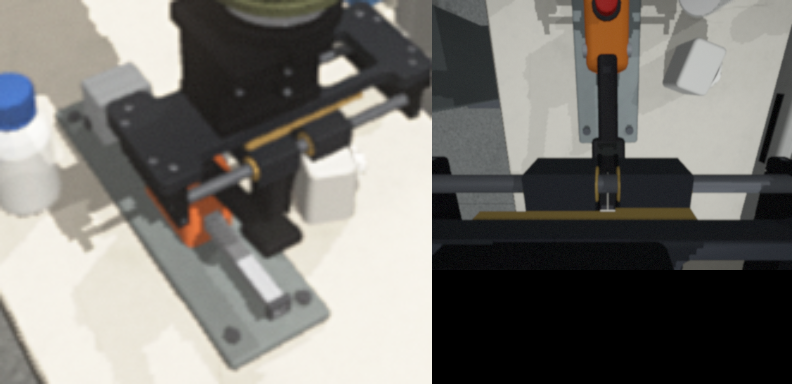

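Fingertips (crop ~(270,235)) sit over the trigger's flat end, centred on the lever in the wrist view. Starting the first stroke.

step_arm(
  rows=[
    [[0,0,0.05,0,1],[0,0,0.1,0,1],[0,0,0.13,0,1],[0,0,0.16,0,1],[0,0,0.2,0,1],[0,0,0.2,0,1]],
  ],
)

```text
time: 3.95
tool_pos: [0.502, -0.1205, 0.1054]
eef_rot: [0.0, 0.707, 0.707, -0.0]
force: [-0.3, -2.8, 4.8]
opening: 0.006
finger_force: 2.0
```

```bash
python3 s.py
```

```text
3.95 [ 0.502  -0.1205  0.1054] [-0.27 -2.81  4.79] xaxis [-0.001  1.    -0.   ] [ 0.59  0.25 -0.5   1.87  0.13  1.06  0.04]
```

step_arm(
  rows=[
    [[0,0,0.03,0,1],[0,0,0.06,0,1],[0,0,0.09,0,1],[0,0,0.11,0,1],[0,0,0.11,0,1]],
  ],
)

```text
time: 4.58
tool_pos: [0.5024, -0.1198, 0.0844]
eef_rot: [0.0, 0.707, 0.708, 0.0]
force: [-3.3, 0.2, 12.1]
opening: 0.004
finger_force: 5.7
```

```bash
cat > r.py <<'E'
from h import *
def ram(f):
    P=pts(f); x,y,z=np.moveaxis(P,-1,0)
    m=(abs(x-.501)<.009)&(z>.044)&(z<.055)&(y<-.06)&(y>-.2)
    q=P[m]; return m.sum(), np.round(np.percentile(q,[1,5,50,95],axis=0)[:,1],4), np.round(np.median(q[:,2]),4)
print("start",ram(dict(np.load("scene.npz"))))
f=grab_frame("scene"); print("now",ram(f)); s=sense(); print(np.round(s["force"],1),np.round(s["tool_pos"],4),s["time"])
a=cv2.cvtColor(f["img"],cv2.COLOR_RGB2BGR)[170:330,140:340]; cv2.imwrite("pics/q%d.png"%int(s["time"]*100),cv2.resize(a,None,fx=4,fy=3.75,interpolation=cv2.INTER_CUBIC))
E
python3 r.py; ls pics
```

```text
start (np.int64(313), array([-0.1372, -0.136 , -0.1018, -0.0643]), np.float64(0.0474))
now (np.int64(41), array([-0.1268, -0.0918, -0.08  , -0.0603]), np.float64(0.0467))
[-3.9 -0.5 12.1] [ 0.5024 -0.1198  0.0845] 4.625
p1.png
q462.png
scene0.png
top0.png
```

View pics/q462.png

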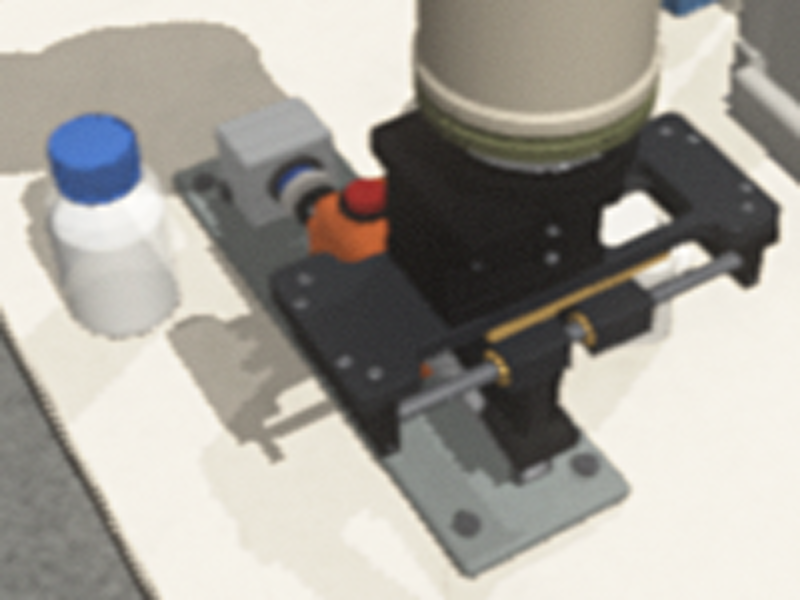

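The pad has met the white head (~(315,205)); blue body still shows at (295,185), so the cartridge is not home and 12 N is sliding. Let up and stroke again, in checked steps.

step_arm(
  rows=[
    [[0,0,-0.1,0,1],[0,0,-0.2,0,1],[0,0,-0.24,0,1],[0,0,-0.24,0,1],[0,0,-0.24,0,1]],
  ],
)

```text
time: 5.25
tool_pos: [0.5015, -0.1199, 0.1307]
eef_rot: [-0.001, 0.707, 0.707, -0.0]
force: [-0.0, 0.4, 1.0]
opening: 0.004
finger_force: 0.0
```

```bash
python3 r.py
```

```text
start (np.int64(313), array([-0.1372, -0.136 , -0.1018, -0.0643]), np.float64(0.0474))
now (np.int64(288), array([-0.1317, -0.131 , -0.0991, -0.0644]), np.float64(0.047))
[ 0.2 -0.1 -0.3] [ 0.5015 -0.1199  0.1307] 5.3
```

step_arm(
  rows=[
    [[0,0,0.05,0,1],[0,0,0.09,0,1],[0,0,0.12,0,1],[0,0,0.14,0,1],[0,0,0.16,0,1],[0,0,0.18,0,1],[0,0,0.18,0,1]],
  ],
)

```text
time: 6.18
tool_pos: [0.5018, -0.1208, 0.0956]
eef_rot: [0.0, 0.707, 0.707, -0.0]
force: [-1.8, -3.2, 5.6]
opening: 0.004
finger_force: 3.1
```

```bash
python3 r.py
```

```text
start (np.int64(313), array([-0.1372, -0.136 , -0.1018, -0.0643]), np.float64(0.0474))
now (np.int64(117), array([-0.1264, -0.1256, -0.0957, -0.0709]), np.float64(0.0471))
[-2.  -2.5  5.4] [ 0.5019 -0.1207  0.0957] 6.225
```

step_arm(
  rows=[
    [[0,0,0.015,0,1],[0,0,0.03,0,1],[0,0,0.03,0,1]],
  ],
)

```text
time: 6.6
tool_pos: [0.5019, -0.1205, 0.0899]
eef_rot: [0.0, 0.707, 0.707, -0.0]
force: [-3.9, -2.1, 10.2]
opening: 0.009
finger_force: 5.2
```

step_arm(
  rows=[
    [[0,0,0.01,0,1],[0,0,0.025,0,1],[0,0,0.025,0,1]],
  ],
)

```text
time: 6.98
tool_pos: [0.5019, -0.12, 0.085]
eef_rot: [0.0, 0.707, 0.707, -0.0]
force: [-4.4, -0.7, 11.3]
opening: 0.004
finger_force: 5.8
```

```bash
python3 r.py
```

```text
start (np.int64(313), array([-0.1372, -0.136 , -0.1018, -0.0643]), np.float64(0.0474))
now (np.int64(40), array([-0.119 , -0.1002, -0.0816, -0.0612]), np.float64(0.0468))
[-4.4 -0.5 11.1] [ 0.5019 -0.1201  0.085 ] 7.025
```

step_arm(
  rows=[
    [[0,0,-0.1,0,1],[0,0,-0.2,0,1],[0,0,-0.235,0,1],[0,0,-0.235,0,1],[0,0,-0.235,0,1]],
  ],
)

```text
time: 7.65
tool_pos: [0.5015, -0.1199, 0.1306]
eef_rot: [-0.001, 0.707, 0.707, -0.0]
force: [0.4, -0.8, 0.3]
opening: 0.001
finger_force: 0.0
```

```bash
python3 r.py
```

```text
start (np.int64(313), array([-0.1372, -0.136 , -0.1018, -0.0643]), np.float64(0.0474))
now (np.int64(267), array([-0.1263, -0.1249, -0.096 , -0.0631]), np.float64(0.0472))
[-0.1 -0.   0.4] [ 0.5015 -0.1199  0.1307] 7.7
```

step_arm(
  rows=[
    [[0,0,0.05,0,1],[0,0,0.09,0,1],[0,0,0.12,0,1],[0,0,0.14,0,1],[0,0,0.16,0,1],[0,0,0.16,0,1]],
  ],
)

```text
time: 8.45
tool_pos: [0.5018, -0.1209, 0.0998]
eef_rot: [0.0, 0.707, 0.707, -0.001]
force: [-4.0, -3.5, 10.7]
opening: 0.002
finger_force: 5.3
```

step_arm(
  rows=[
    [[0,0,0.01,0,1],[0,0,0.025,0,1],[0,0,0.025,0,1]],
  ],
)

```text
time: 8.82
tool_pos: [0.5019, -0.1208, 0.0947]
eef_rot: [0.0, 0.707, 0.707, -0.0]
force: [-2.6, -2.0, 8.2]
opening: 0.002
finger_force: 3.9
```

step_arm(
  rows=[
    [[0,0,0.01,0,1],[0,0,0.025,0,1],[0,0,0.025,0,1]],
  ],
)

```text
time: 9.2
tool_pos: [0.5019, -0.1205, 0.0899]
eef_rot: [0.0, 0.707, 0.707, -0.0]
force: [-4.9, -1.4, 10.9]
opening: 0.006
finger_force: 5.5
```

step_arm(
  rows=[
    [[0,0,0.01,0,1],[0,0,0.025,0,1],[0,0,0.025,0,1]],
  ],
)

```text
time: 9.57
tool_pos: [0.502, -0.1201, 0.0851]
eef_rot: [0.0, 0.707, 0.707, -0.0]
force: [-5.9, -0.7, 13.6]
opening: 0.004
finger_force: 6.7
```

step_arm(
  rows=[
    [[0,0,-0.1,0,1],[0,0,-0.2,0,1],[0,0,-0.235,0,1],[0,0,-0.235,0,1],[0,0,-0.235,0,1]],
  ],
)

```text
time: 10.2
tool_pos: [0.5014, -0.1199, 0.1306]
eef_rot: [-0.001, 0.707, 0.707, -0.0]
force: [-0.1, -0.8, 0.3]
opening: 0.004
finger_force: 0.0
```

```bash
python3 r.py
```

```text
start (np.int64(313), array([-0.1372, -0.136 , -0.1018, -0.0643]), np.float64(0.0474))
now (np.int64(235), array([-0.1202, -0.1191, -0.0926, -0.0641]), np.float64(0.0473))
[ 0.9  0.2 -0.6] [ 0.5014 -0.12    0.1307] 10.25
```

```bash
python3 - <<'E'
from h import *
f=grab_frame("scene")
a=cv2.cvtColor(f["img"],cv2.COLOR_RGB2BGR)
o=cv2.cvtColor(np.load("scene.npz")["img"],cv2.COLOR_RGB2BGR)
c=lambda i:cv2.resize(i[190:250,185:235],(400,480),interpolation=cv2.INTER_CUBIC)
cv2.imwrite("pics/c1.png",np.hstack([c(o),c(a)]))
E
```

```text
(no output)
```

View pics/c1.png

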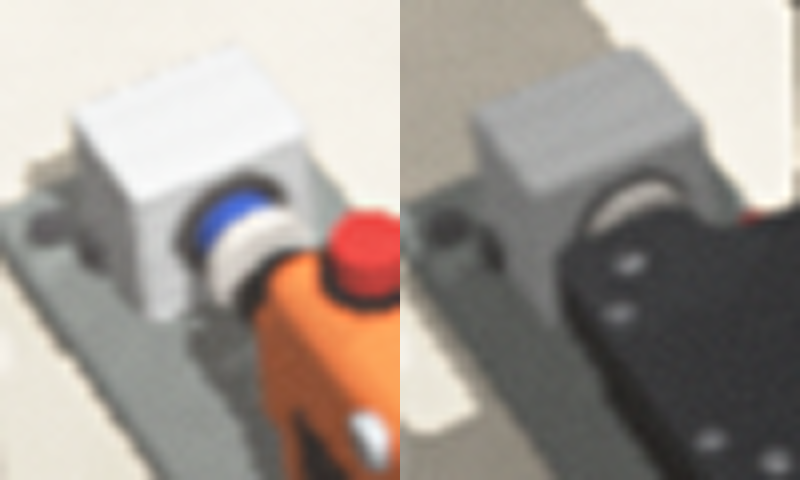

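Blue body has vanished: the head is at (or almost at) the dark ring (~(630,205)). Ram is locked at about 18 mm; now the next stroke in fine steps to find the firm point.

step_arm(
  rows=[
    [[0,0,0.05,0,1],[0,0,0.09,0,1],[0,0,0.12,0,1],[0,0,0.135,0,1],[0,0,0.145,0,1],[0,0,0.145,0,1]],
  ],
)

```text
time: 11.05
tool_pos: [0.5018, -0.1209, 0.1029]
eef_rot: [0.0, 0.707, 0.707, -0.001]
force: [-3.7, -2.8, 10.4]
opening: 0.002
finger_force: 5.6
```

```bash
python3 r.py
```

```text
start (np.int64(313), array([-0.1372, -0.136 , -0.1018, -0.0643]), np.float64(0.0474))
now (np.int64(151), array([-0.1173, -0.1166, -0.0856, -0.0645]), np.float64(0.0468))
[-4.9 -1.9 11.6] [ 0.5018 -0.1209  0.103 ] 11.1
```

step_arm(
  rows=[
    [[0,0,0.007,0,1],[0,0,0.015,0,1],[0,0,0.015,0,1]],
  ],
)

```text
time: 11.48
tool_pos: [0.5019, -0.121, 0.1001]
eef_rot: [0.0, 0.707, 0.707, -0.001]
force: [-5.2, -3.2, 12.3]
opening: 0.007
finger_force: 6.4
```

step_arm(
  rows=[
    [[0,0,0.005,0,1],[0,0,0.01,0,1],[0,0,0.01,0,1]],
  ],
)

```text
time: 11.85
tool_pos: [0.5019, -0.121, 0.0982]
eef_rot: [0.0, 0.707, 0.707, -0.001]
force: [-5.2, -3.1, 14.1]
opening: 0.004
finger_force: 6.8
```

step_arm(
  rows=[
    [[0,0,0.005,0,1],[0,0,0.01,0,1],[0,0,0.01,0,1]],
  ],
)

```text
time: 12.22
tool_pos: [0.502, -0.121, 0.0963]
eef_rot: [0.001, 0.707, 0.707, -0.0]
force: [-4.2, -2.1, 13.8]
opening: 0.001
finger_force: 6.9
```

```bash
python3 r.py
```

```text
start (np.int64(313), array([-0.1372, -0.136 , -0.1018, -0.0643]), np.float64(0.0474))
now (np.int64(90), array([-0.1153, -0.1148, -0.0842, -0.0701]), np.float64(0.0469))
[-5.7 -2.6 13.7] [ 0.502  -0.121   0.0963] 12.275
```

step_arm(
  rows=[
    [[0,0,0.003,0,1],[0,0,0.007,0,1],[0,0,0.007,0,1]],
  ],
)

```text
time: 12.65
tool_pos: [0.502, -0.1209, 0.0946]
eef_rot: [0.0, 0.707, 0.707, -0.0]
force: [-3.9, -2.5, 8.8]
opening: 0.003
finger_force: 5.0
```

step_arm(
  rows=[
    [[0,0,0.003,0,1],[0,0,0.007,0,1],[0,0,0.007,0,1]],
  ],
)

```text
time: 13.02
tool_pos: [0.502, -0.1209, 0.0933]
eef_rot: [0.0, 0.707, 0.707, -0.0]
force: [-4.7, -2.7, 12.5]
opening: 0.011
finger_force: 6.2
```

step_arm(
  rows=[
    [[0,0,0.003,0,1],[0,0,0.007,0,1],[0,0,0.007,0,1]],
  ],
)

```text
time: 13.4
tool_pos: [0.502, -0.1208, 0.092]
eef_rot: [0.0, 0.707, 0.707, -0.0]
force: [-3.9, -2.6, 13.5]
opening: 0.005
finger_force: 6.6
```

step_arm(
  rows=[
    [[0,0,0.003,0,1],[0,0,0.005,0,1],[0,0,0.005,0,1]],
  ],
)

```text
time: 13.78
tool_pos: [0.502, -0.1208, 0.0911]
eef_rot: [0.0, 0.707, 0.707, -0.0]
force: [-4.6, -1.6, 13.0]
opening: 0.006
finger_force: 6.9
```

```bash
python3 r.py
```

```text
start (np.int64(313), array([-0.1372, -0.136 , -0.1018, -0.0643]), np.float64(0.0474))
now (np.int64(63), array([-0.1129, -0.1125, -0.0842, -0.075 ]), np.float64(0.0465))
[-5.4 -2.3 14. ] [ 0.502  -0.1207  0.0911] 13.825
```

step_arm(
  rows=[
    [[0,0,0.004,0,1],[0,0,0.008,0,1],[0,0,0.008,0,1]],
  ],
)

```text
time: 14.2
tool_pos: [0.502, -0.1207, 0.0896]
eef_rot: [0.0, 0.707, 0.707, -0.0]
force: [-5.7, -1.2, 15.8]
opening: 0.004
finger_force: 7.7
```

step_arm(
  rows=[
    [[0,0,0.003,0,1],[0,0,0.006,0,1],[0,0,0.006,0,1]],
  ],
)

```text
time: 14.58
tool_pos: [0.5021, -0.1206, 0.0885]
eef_rot: [0.0, 0.707, 0.707, -0.0]
force: [-5.7, -1.2, 16.9]
opening: 0.006
finger_force: 8.1
```

```bash
python3 r.py
```

```text
start (np.int64(313), array([-0.1372, -0.136 , -0.1018, -0.0643]), np.float64(0.0474))
now (np.int64(47), array([-0.1119, -0.1105, -0.0825, -0.0607]), np.float64(0.0471))
[-7.  -1.9 16. ] [ 0.502  -0.1206  0.0885] 14.625
```

Firm: about 16 N steady, well before the stop, after the click. Letting up.

step_arm(
  rows=[
    [[0,0,-0.1,0,1],[0,0,-0.2,0,1],[0,0,-0.28,0,1],[0,0,-0.32,0,1],[0,0,-0.32,0,1]],
  ],
)

```text
time: 15.25
tool_pos: [0.502, -0.1201, 0.1516]
eef_rot: [0.0, 0.707, 0.707, 0.0]
force: [-0.5, -0.0, -0.2]
opening: 0.006
finger_force: 0.0
```

```bash
python3 r.py; python3 s.py .5 .0175 .152
```

```text
start (np.int64(313), array([-0.1372, -0.136 , -0.1018, -0.0643]), np.float64(0.0474))
now (np.int64(215), array([-0.1146, -0.1136, -0.0902, -0.063 ]), np.float64(0.0473))
[ 0.   0.1 -0.2] [ 0.5018 -0.1201  0.1511] 15.3
15.3 [ 0.5018 -0.1201  0.1511] [ 0.03  0.07 -0.16] xaxis [-0.001  1.    -0.   ] [ 0.61  0.19 -0.51  1.83  0.1   1.15  0.07]
shift [ 0.688 -0.008 -0.004]
```

Ram stays locked at about 24 mm with the hand off. Moving over the release.

step_arm(
  rows=[
    [[0.2,0,0,0,1],[0.45,0,0,0,1],[0.688,-0.01,0,0,1],[0.688,-0.01,0,0,1],[0.688,-0.01,0.1,0,1],[0.688,-0.01,0.18,0,1],[0.688,-0.01,0.18,0,1]],
  ],
)

```text
time: 16.18
tool_pos: [0.4988, 0.0168, 0.114]
eef_rot: [-0.001, 0.707, 0.707, -0.001]
force: [-0.1, 0.3, 0.5]
opening: 0.005
finger_force: 0.0
```

```bash
python3 s.py; python3 - <<'E'
from h import *
a=cv2.cvtColor(grab_frame("scene")["img"],cv2.COLOR_RGB2BGR)[170:300,150:310]
b=cv2.cvtColor(grab_frame("wrist")["img"],cv2.COLOR_RGB2BGR)
a=cv2.resize(a,(432,351)); b=cv2.resize(b,(360,270)); b=cv2.copyMakeBorder(b,0,81,0,0,cv2.BORDER_CONSTANT)
cv2.imwrite("pics/p2.png",np.hstack([a,b]))
E
```

```text
16.18 [0.4988 0.0168 0.114 ] [-0.07  0.32  0.47] xaxis [-0.  1.  0.] [ 0.43  0.21 -0.6   1.9   0.14  1.07 -0.23]
```

View pics/p2.png

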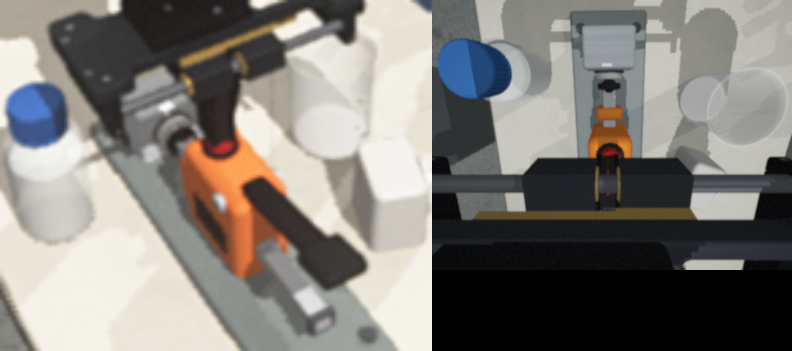

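The fingers are centred over the red button (left crop (222,145)), trigger is up, and the head sits on the ring. Pressing.

step_arm(
  rows=[
    [[0,0,0.02,0,1],[0,0,0.035,0,1],[0,0,0.05,0,1],[0,0,0.06,0,1],[0,0,0.06,0,1]],
  ],
)

```text
time: 16.9
tool_pos: [0.5004, 0.0175, 0.1039]
eef_rot: [0.001, 0.707, 0.707, 0.0]
force: [1.0, -0.2, 3.2]
opening: 0.006
finger_force: 1.6
```

```bash
python3 r.py
```

```text
start (np.int64(313), array([-0.1372, -0.136 , -0.1018, -0.0643]), np.float64(0.0474))
now (np.int64(306), array([-0.1374, -0.1361, -0.1012, -0.0646]), np.float64(0.0475))
[ 1.9 -1.   4.1] [0.5003 0.0175 0.1039] 16.95
```

Ram is back (rear at -0.137, as at the start). Hold a bit longer, then rise clear.

step_arm(
  rows=[
    [[0,0,0.005,0,1],[0,0,0.005,0,1],[0,0,0.005,0,1],[0,0,0.005,0,1],[0,0,0.005,0,1],[0,0,0.005,0,1],[0,0,0.005,0,1],[0,0,0.005,0,1]],
  ],
)

```text
time: 17.95
tool_pos: [0.4999, 0.0176, 0.1026]
eef_rot: [0.0, 0.707, 0.707, 0.0]
force: [2.3, -0.1, 2.7]
opening: 0.001
finger_force: 1.7
```

step_arm(
  rows=[
    [[0,0,-0.05,0,1],[0,0,-0.2,0,1],[0,0,-0.45,0,1],[0,0,-0.7,0,1],[-0.3,-0.2,-0.7,0,1],[-0.6,-0.4,-0.7,0,1],[-0.8,-0.5,-0.7,0,1],[-0.8,-0.5,-0.7,0,1],[-0.8,-0.5,-0.7,0,1]],
  ],
)

```text
time: 19.08
tool_pos: [0.3997, -0.1419, 0.2426]
eef_rot: [-0.0, 0.707, 0.707, 0.0]
force: [-0.5, 0.6, -0.2]
opening: 0.006
finger_force: 0.0
```

```bash
python3 r.py; python3 s.py; python3 - <<'E'
from h import *
o=cv2.cvtColor(grab_frame("scene")["img"],cv2.COLOR_RGB2BGR)
t=cv2.cvtColor(grab_frame("top")["img"],cv2.COLOR_RGB2BGR)
a=cv2.resize(o[180:320,150:310],(400,350),interpolation=cv2.INTER_CUBIC); b=cv2.resize(t[140:280,200:360],(400,350),interpolation=cv2.INTER_CUBIC)
cv2.imwrite("pics/end.png",np.hstack([a,b]))
E
```

```text
start (np.int64(313), array([-0.1372, -0.136 , -0.1018, -0.0643]), np.float64(0.0474))
now (np.int64(310), array([-0.1368, -0.1358, -0.1007, -0.0641]), np.float64(0.0472))
[ 0.  -0.1  0.8] [ 0.4001 -0.1414  0.2425] 19.125
19.12 [ 0.4001 -0.1414  0.2425] [ 0.01 -0.15  0.8 ] xaxis [-0.002  1.     0.001] [ 0.69 -0.11 -0.42  1.91 -0.04  1.33  0.28]
```

View pics/end.png

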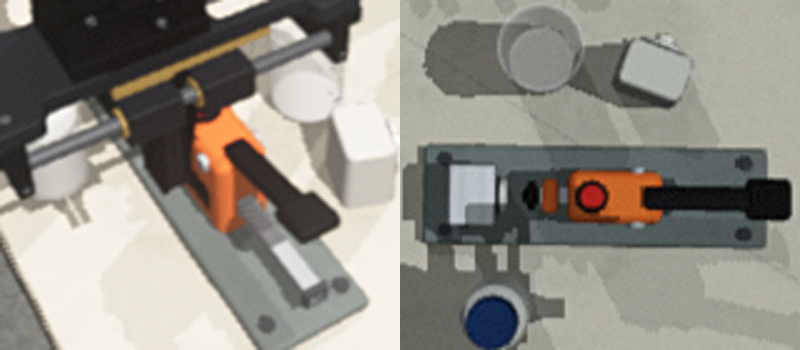

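The top crop shows the rubber pad (530,193) clear of the white head (503,190). The head is flush on the holder with no blue visible, the trigger and red button are up, and the beaker, bottle and timer are untouched.

```bash
python3 -c "
from bench import ticket; print(ticket.close_job())"
```

```text
the job is handed in; nothing more can be done
None
```

I pressed the cartridge home (trigger firm at about 16 N, ram holding with the hand off), then released the ram, which sprang fully back; the job is handed in with the arm clear of everything.

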